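# Load the vial reader and hold its spring shutter open at the mark

### The arm

A 7-joint arm with a two-finger parallel gripper is mounted at the origin on the work surface. World frame = base frame: x ahead of the robot, y to its left, z up, the work surface at z = 0. Lengths are in m, angles in rad, forces in N, time in s.
With the tool pointing down it reaches from about 0.4 to 0.9 m from the base axis. Payload 5.5 kg.
Tool frame: the origin (TCP) lies on the centre line of the jaws, within the pads' length; the fingertips stand 19 mm ahead of it and the grasp point (between the pads) is the TCP; z points along the fingers, y is the line along which they close (so a half turn about z gives the same grasp; the last joint's range is limited). The gripper opens to 92 mm and grips with 3 to 60 N. Pads are 19 mm wide; open, the fingers measure 130 mm over their backs; the gripper's body (75 mm by 190 mm) begins 47 mm behind the grasp point.
Start: joints at [-0.974, 0.501, -0.427, 1.55, 0.221, 1.138, -0.21], TCP at [0.213, 0.614, 0.223] pointing down, gripper open.
Joint ranges: [-2.88, 2.88], [-0.31, 2.03], [-1.54, 1.56], [0.2, 2.42], [-1.41, 4.55], [0.19, 2.02], [-2.57, 2.57]. Speed limits (rad/s): [2.57, 2.57, 3.14, 3.14, 3.14, 3.14, 3.14].

### API

Orientations are given as a unit quaternion [x, y, z, w].
In Python, from rig import r gives the robot as it stands.
- The arm moves only by the shell command python3 -m crank 'ROWS' [FORCE]. ROWS is JSON, a list of rows, each an object of numbers: "grip": the opening, from 0 (shut) to 1 (fully open); "dx", "dy", "dz": the shift along the tool's x, y, z in m; "ax", "ay", "az": the turn, a rotation vector about the tool's x, y, z in degrees. A call has 1 to 12 rows; each row shifts and turns the commanded pose from where the row before left it, along the tool's axes as they then stand; what a row does not reach is not made up. A row lasts 1/8 s, in which the tool goes at most 62.5 mm and 10.7 degrees, less where a joint would pass 70% of its speed; a pose out of reach is approached as far as the arm can. A call with a gripper value outside its range is refused whole. The fingers move at their own pace and stop on an object; FORCE is the grip in N (left out, the last holds). Time passes only in rows, so rows that do not move let the fingers close. It gives the time, the measured TCP pose, the force, the opening and the grip force at its end, in the units of the state.
- r.get_obs(): the state, without advancing time (a new reading comes with each control period).
- r.capture(name): name is "scene" or "top" or "wrist"; returns a dict with "color" (420x560x3 uint8, red, green, blue), "depth" (420x560 float32, m along the optical axis (not along the pixel's ray), 0 where there is no reading), "fx", "fy", "cx", "cy" (pixels), "rvec" (rotation vector, rad) and "tvec" (3), from world to camera coordinates, as OpenCV has them. Camera axes: x right, y down, z forward; pixel columns grow to the right and rows downward; lengths in m; the calibration is good to about 2 mm. A picture is of the moment at which its call begins.
- r.sign_off(): hands the job in; it is judged then, once.
Trained networks look in a picture, given as the dict that the camera call returned (one of the last four; its "shot" number tells which), for a name from the list of things; names that differ only in an ending like _2 or _b are one class to them, and where a whole thing is asked for, a point or a joint stands for the part that bears it (a point fixed in the world has none). Each returns a list of dicts, best first, with "confidence" (0 to 1); they miss things now and then, are a little off and sometimes report something else, mostly with a low value. They report only what shows in the picture. A call takes as long as a camera call. They do not tell look-alikes from the thing itself.
- r.outline_of(name, picture): "mask" (420x560 bool, what is visible of it).
- r.landmark_of(name, picture): "position" ([x, y, z] in m, in world coordinates, good to about 4 mm: a listed point, or the origin of a listed thing).
The state is a dict: "time": time; "joint_pos": joint angles; "dq": joint speeds; "effort": joint torques, N m; "eef_pos": TCP position; "orientation": TCP orientation; "ft_force": force on the tool from outside, world axes, zero at the start; "moment": the same for the moment, N m; "opening": opening from 0.0 (shut) to 1.0 (fully open); "grasp_force": force on a finger pad.
Only numpy, scipy, OpenCV 4.12 (cv2) and the standard library are available. Lean on these libraries where they do the work, as an engineer would, in place of code of your own. Each camera call takes 0.05 s, during which the arm holds its last target. There are 200 camera calls.

### The job

Of the three vials standing on the wooden board, take the one that fits the reader's round well (not the thin one that would rattle, nor the thick one that will not go in), set it upright and fully down in the well and let go of it. Then take the black handle of the reader's spring-return shutter, pull it straight out until the red pointer lies over the green mark, and keep it there: finish while still holding it. Leave everything else where it is.

Things in the scene. Friction and masses are not known exactly. Their poses are not given: they have to be found in the camera images.
- reader: bench vial reader, fixed: white housing 160 mm (x) by 240 mm (y) by 60 mm high, origin at the centre of its underside on the table. Its front faces its own -x. In front stands a bare aluminium apron 30 mm high that reaches from the housing's front (x = -80) to x = -230, y from -90 to +30. The shutter slides on it.
- well (a point): centre of the well's mouth, on the reader's flat top 60 mm above the table. Round hole straight down, 25 mm in diameter, 28 mm deep, bevelled rim, in a grey square of the top. A 65 mm vial fully down stands 37 mm above the top.
- shutter: spring-return shutter: steel tongue 30 mm wide on the apron, with an upright black handle and a thin red pointer on its +y side. Axes as the reader's; slides along the reader's -x (out, towards the robot), 0 to 60 mm, springs back if let go: 3 N at first, 1.5 N more per 10 mm. Origin: under the handle's centre, 31 mm above the table; closed, at x = -145, y = -40 mm in the reader's frame.
- knob (a point): point in the middle of the shutter's black handle, 71 mm above the table. The handle is an upright block 14 mm (along the reader's x) by 16 mm (reader's y), from 37 to 87 mm above the table, free on both sides; closed, it stands 65 mm in front of the housing.
- pointer (a point): point on the shutter's thin red pointer (3 mm wide along x), 7 mm from its free end, 45 mm behind the handle's centre (towards the housing), 40 mm above the table; it moves with the shutter and passes 3 mm above the green mark.
- mark: bright green block 10 mm (along x, the direction of pull) by 36 mm (y) by 5 mm high, fixed on the apron beside the shutter's tongue; the pointer's free end is to lie over it. Origin: centre of its underside; axes parallel to the reader's. It is set anew each time, 25 to 45 mm of pull from the closed position.
- vial_small: upright capped sample vial, white plastic body with a black cap of the same diameter, 65 mm tall (cap: the top 16 mm), 17 mm in diameter, about 20 g; too thin for the well. It stands on the orange-brown wooden board. Origin: centre of its underside, z along its axis (yaw means nothing). Bystander, to be left alone.
- vial_medium: upright capped sample vial, white plastic body with a black cap of the same diameter, 65 mm tall (cap: the top 16 mm), 22 mm in diameter, about 32 g; the one that fits the well (1.5 mm to spare all round). It stands on the orange-brown wooden board. Origin: centre of its underside, z along its axis (yaw means nothing).
- vial_large: upright capped sample vial, white plastic body with a black cap of the same diameter, 65 mm tall (cap: the top 16 mm), 28 mm in diameter, about 50 g; too thick for the well. It stands on the orange-brown wooden board. Origin: centre of its underside, z along its axis (yaw means nothing). Bystander, to be left alone.
- board: orange-brown wooden board on the table, fixed, 170 mm (x) by 240 mm (y) by 18 mm high, on which the three vials stand in any order, about 80 mm apart, with two loose caps. Origin: centre of its underside.
- cap_a: loose black cap, 22 mm across, 14 mm high, lying on the board. Bystander, to be left alone.
- cap_b: loose black cap, 22 mm across, 14 mm high, lying on the board. Bystander, to be left alone.
- mouse: black computer mouse, about 80 by 60 by 33 mm, on the table to the robot's left. Bystander, to be left alone.
- beaker: clear beaker, 72 mm across, 90 mm high, on the table to the right. Bystander, to be left alone.
- bottle: amber bottle, 66 mm across, 170 mm high, on the table to the robot's right. Bystander, to be left alone.
Things that resemble listed ones, but are neither listed nor needed, are in the scene too. Leave any purple look-alike of the vial_medium alone.

How it is judged:
On the way, in this order (a step that is already met when the one before it is completed fails the run):
1. the 22 mm vial stands fully down in the well, let go, and the shutter is still shut (horizontal distance between vial_medium and well below 0.005 m and z of vial_medium in the frame of reader below 0.037 m and angle between vial_medium's own z axis and vertical below 0.15 rad and contact force between the fingers and vial_medium below 0.2 N and x of pointer in the frame of reader above -0.11 m), for 0.2 s.
2. the fingers hold the shutter with the red pointer over the green mark (x of pointer in the frame of mark between -0.006 and 0.006 m and contact force between the fingers and shutter above 1 N), for 0.3 s.
At the end, for the whole second after the job is handed in: The 22 mm vial is in the well, upright (within 0.15 rad), within 5 mm of its axis and within 5 mm of its floor, not touched by the fingers; the fingers hold the shutter (contact over 1 N), at rest, with the pointer within 6 mm of the middle of the green mark along the pull (all of step 2 and horizontal distance between vial_medium and well below 0.005 m and z of vial_medium in the frame of reader below 0.037 m and angle between vial_medium's own z axis and vertical below 0.15 rad and contact force between the fingers and vial_medium below 0.2 N and linear speed of shutter below 0.02 m/s); the arm keeps its last pose, push and grip.
It fails at once if the thin or the thick vial moved more than 30 mm (distance of any of vial_small, vial_large from where it was at the start of the episode above 0.03 m).
It fails at once if a loose cap moved more than 30 mm (distance of any of cap_a, cap_b from where it was at the start of the episode above 0.03 m).
It fails at once if the mouse, beaker or bottle moved more than 30 mm (distance of any of mouse, beaker, bottle from where it was at the start of the episode above 0.03 m).
It also fails if it takes over 58 s, if anything falls off the work surface, if the arm or the gripper's body presses on something with over 40 N, if the wrist force passes 120 N, or if a joint passes its speed limit or range.

## Working session

There is one attempt and no reset: what is moved stays moved. The work goes in short steps, Python scripts to look and compute and a shell command to move; the robot and the scene stay as the last step left them, time stands still between calls to the robot, and variables do not carry over. Pictures are saved under pics/ and viewed, at most 10 in all, crops included, and the job is handed in when it is done.

```bash
mkdir -p pics; ls
cat > h.py <<'E'
import numpy as np, cv2
from scipy.spatial.transform import Rotation as R
from rig import r
def cap(n): return r.capture(n)
def save(p,f,box=None,s=1):
    im=p["color"][:,:,::-1]
    if box: im=im[box[1]:box[3],box[0]:box[2]]
    cv2.imwrite("pics/"+f,cv2.resize(np.ascontiguousarray(im),None,fx=s,fy=s,interpolation=cv2.INTER_CUBIC))
def w2p(p,X):
    return cv2.projectPoints(np.float64(X).reshape(-1,3),np.float64(p["rvec"]),np.float64(p["tvec"]),np.array([[p["fx"],0,p["cx"]],[0,p["fy"],p["cy"]],[0,0,1.]]),None)[0].reshape(-1,2)
def ray(p,u,v,z):
    "point on plane height z seen at pixel"
    M=R.from_rotvec(np.ravel(p["rvec"])).as_matrix();t=np.ravel(p["tvec"])
    c=-M.T@t;d=M.T@np.array([(u-p["cx"])/p["fx"],(v-p["cy"])/p["fy"],1])
    return c+d*(z-c[2])/d[2]
def cloud(p,m):
    v,u=np.nonzero(m&(p["depth"]>0));d=p["depth"][v,u]
    M=R.from_rotvec(np.ravel(p["rvec"])).as_matrix();t=np.ravel(p["tvec"])
    return (np.c_[(u-p["cx"])/p["fx"]*d,(v-p["cy"])/p["fy"]*d,d]-t)@M
E
python3 - <<'E'
from h import *
o=r.get_obs();print({k:np.round(v,3) for k,v in o.items()})
for n in("top","scene"):
    p=cap(n);save(p,n+"0.png")
    for k in("reader","well","knob","pointer","mark","vial_small","vial_medium","vial_large","board","cap_a","mouse","beaker","bottle"):
        print(n,k,[(np.round(d["position"],3).tolist(),round(d["confidence"],2),w2p(p,d["position"]).round()[0].tolist()) for d in r.landmark_of(k,p)[:4]])
E
```

```text
pics
{'time': np.float64(0.0), 'joint_pos': array([-0.974,  0.502, -0.427,  1.551,  0.221,  1.138, -0.21 ]), 'dq': array([-0., -0., -0.,  0.,  0., -0.,  0.]), 'effort': array([ 0.0000e+00, -5.6659e+01, -5.8160e+00, -2.7912e+01, -6.9000e-02,
        3.1000e-02,  0.0000e+00]), 'eef_pos': array([0.213, 0.613, 0.222]), 'orientation': array([ 0.166,  0.986, -0.001, -0.   ]), 'ft_force': array([ 0.068, -0.46 , -0.815]), 'moment': array([-0.003,  0.044, -0.021]), 'grasp_force': np.float64(0.0), 'opening': np.float64(0.996)}
top reader [([0.637, -0.161, 0.002], 0.67, [320.0, 165.0]), ([0.491, 0.236, 0.015], 0.21, [196.0, 210.0])]
top well [([0.622, -0.102, 0.066], 0.95, [302.0, 165.0]), ([0.374, -0.504, -0.0], 0.41, [430.0, 246.0])]
top knob [([0.498, -0.212, 0.069], 0.65, [340.0, 204.0])]
top pointer [([0.544, -0.182, 0.041], 0.55, [328.0, 191.0])]
top mark [([0.577, 0.2, 0.021], 0.57, [207.0, 183.0]), ([0.501, -0.166, 0.031], 0.49, [323.0, 205.0])]
top vial_small [([0.492, 0.237, 0.017], 0.45, [195.0, 209.0])]
top vial_medium [([0.683, 0.34, -0.0], 0.66, [167.0, 153.0]), ([0.551, 0.303, 0.
[... 957 characters left out ...]
[([0.548, 0.302, 0.016], 0.72, [335.0, 290.0]), ([0.521, 0.489, -0.0], 0.59, [405.0, 330.0]), ([0.589, 0.126, 0.004], 0.58, [275.0, 269.0]), ([0.688, 0.336, -0.002], 0.54, [309.0, 334.0])]
scene vial_large [([0.527, 0.395, 0.019], 0.69, [370.0, 304.0])]
scene board [([0.53, 0.306, -0.002], 0.89, [340.0, 293.0])]
scene cap_a [([0.574, 0.201, 0.016], 0.52, [299.0, 276.0]), ([0.54, -0.182, 0.04], 0.36, [218.0, 208.0])]
scene mouse [([0.576, -0.537, 0.001], 0.71, [152.0, 183.0]), ([0.274, 0.344, -0.0], 0.57, [403.0, 253.0])]
scene beaker [([0.577, -0.534, 0.002], 0.55, [152.0, 183.0])]
scene bottle [([0.372, -0.504, -0.002], 0.72, [201.0, 169.0]), ([0.578, -0.535, -0.002], 0.53, [152.0, 184.0])]
```

Run:
```python
from h import *
a=cv2.imread("pics/top0.png")[110:290,120:460];b=cv2.imread("pics/scene0.png")[140:350,120:440]
cv2.imwrite("pics/both.png",np.vstack([cv2.resize(a,(560,296)),cv2.resize(b,(456,300))if 0 else cv2.resize(b,(560,300))]))
p=cap("top")
# cap (dark) diameters of vials, depth based
for n in ("vial_small","vial_medium","vial_large"):
    for d in r.outline_of(n,p)[:5]:
        c=cloud(p,d["mask"]);c=c[c[:,2]>c[:,2].max()-.012];print(n,round(d["confidence"],2),c.mean(0).round(3),np.ptp(c,axis=0).round(3),np.median(p["color"][d["mask"]],axis=0))
```

```text
vial_small 0.67 [ 0.372 -0.504  0.171] [0.027 0.032 0.012] [125.  76.  24.]
vial_small 0.5 [ 0.496 -0.214  0.088] [0.013 0.012 0.008] [187. 178. 175.]
vial_medium 0.6 [0.546 0.295 0.082] [0.019 0.018 0.011] [46. 41. 43.]
vial_medium 0.52 [0.578 0.124 0.065] [0.016 0.016 0.007] [131.   55.  169.5]
vial_large 0.64 [0.525 0.391 0.083] [0.025 0.026 0.012] [48. 49. 46.]
vial_large 0.3 [ 0.496 -0.215  0.087] [0.013 0.016 0.011] [239. 234. 235.]
```

View pics/both.png

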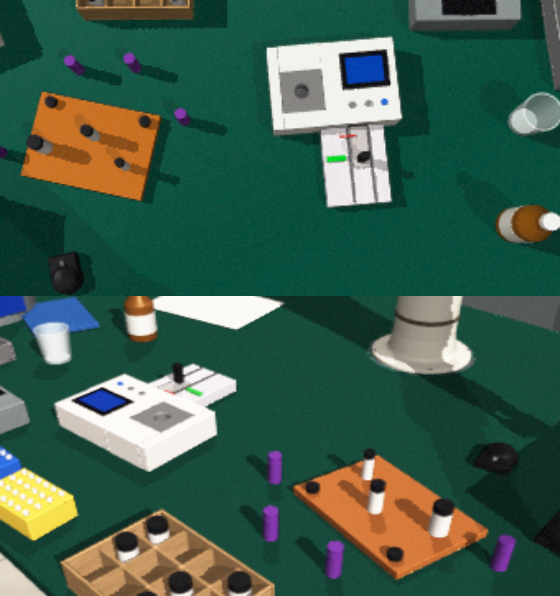

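The pictures agree. In the full top frame, what could be taken for the medium vial:
- the white vials on the board at about (146,199) thick, (175,191) medium and (195,209) thin
- the four purple look-alikes at about (167,153), (202,150), (232,182) and (122,203)
- the tray vials at the top edge, about (205,112)
- the loose caps at (150,172) and (207,183)

I choose (175,191), at about (0.548, 0.300). I'll move above it and check with the wrist camera.

```bash
python3 -m crank '[{"az":-8,"grip":0.6},{"az":-8,"grip":0.6},{"az":-8,"grip":0.6},{"dx":-0.034,"dy":-0.038,"grip":0.6},{"dx":-0.034,"dy":-0.038,"grip":0.6},{"dx":-0.034,"dy":-0.038,"grip":0.6},{"dx":-0.034,"dy":-0.038,"grip":0.6},{"dx":-0.034,"dy":-0.038,"grip":0.6},{"dx":-0.034,"dy":-0.038,"grip":0.6},{"dx":-0.034,"dy":-0.038,"grip":0.6},{"dx":-0.034,"dy":-0.038,"grip":0.6},{"dx":-0.034,"dy":-0.038,"grip":0.6}]' 20
python3 - <<'E'
from h import *
p=cap("wrist");save(p,"w1.png")
o=r.get_obs();print(o["eef_pos"],R.from_quat(o["orientation"]).as_matrix().round(3))
for n in ("vial_small","vial_medium","vial_large"):
    print(n,[(np.round(d["position"],3).tolist(),round(d["confidence"],2),w2p(p,d["position"]).round()[0].tolist()) for d in r.landmark_of(n,p)[:4]])
E
```

```text
[0.21293309 0.61413074 0.22283081] [[-0.945  0.328 -0.   ]
 [ 0.328  0.945  0.   ]
 [ 0.     0.    -1.   ]]
vial_small []
vial_medium []
vial_large []$[0]: bad value
```

View pics/w1.png

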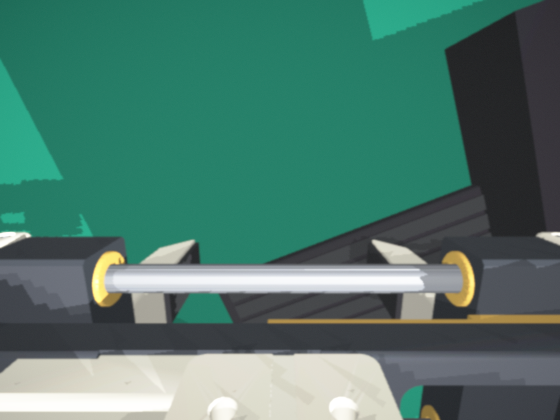

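The call was refused, so the arm hasn't moved and the wrist picture only shows the start pose. I'll test which row format it accepts.

```bash
python3 -m crank '[{"grip":0.6,"dx":0,"dy":0,"dz":0,"ax":0,"ay":0,"az":-8}]' 20; python3 -m crank '[{"grip":0.6,"az":-8.0}]'; python3 -m crank '[{"dx":-0.01}]'
```

```text
time: 1.92
eef_pos: [0.2128, 0.6142, 0.2229]
orientation: [0.095, 0.995, 0.0, 0.0]
ft_force: [0.4, 0.6, -0.8]
opening: 0.933
grasp_force: 0.0$[0]: bad value
$[0]: bad value
```

All seven keys have to be in every row.

```bash
python3 -m crank '[{"grip":0.6,"dx":0,"dy":0,"dz":0,"ax":0,"ay":0,"az":-8},{"grip":0.6,"dx":0,"dy":0,"dz":0,"ax":0,"ay":0,"az":-8},{"grip":0.6,"dx":-0.034,"dy":-0.038,"dz":0,"ax":0,"ay":0,"az":0},{"grip":0.6,"dx":-0.034,"dy":-0.038,"dz":0,"ax":0,"ay":0,"az":0},{"grip":0.6,"dx":-0.034,"dy":-0.038,"dz":0,"ax":0,"ay":0,"az":0},{"grip":0.6,"dx":-0.034,"dy":-0.038,"dz":0,"ax":0,"ay":0,"az":0},{"grip":0.6,"dx":-0.034,"dy":-0.038,"dz":0,"ax":0,"ay":0,"az":0},{"grip":0.6,"dx":-0.034,"dy":-0.038,"dz":0,"ax":0,"ay":0,"az":0},{"grip":0.6,"dx":-0.034,"dy":-0.038,"dz":0,"ax":0,"ay":0,"az":0},{"grip":0.6,"dx":-0.034,"dy":-0.038,"dz":0,"ax":0,"ay":0,"az":0},{"grip":0.6,"dx":-0.034,"dy":-0.038,"dz":0,"ax":0,"ay":0,"az":0},{"grip":0.6,"dx":0,"dy":0,"dz":0,"ax":0,"ay":0,"az":0}]' 20
python3 - <<'E'
from h import *
p=cap("wrist");save(p,"w2.png")
o=r.get_obs();print(o["eef_pos"],R.from_quat(o["orientation"]).as_matrix().round(3))
for n in ("vial_small","vial_medium","vial_large"):
    print(n,[(np.round(d["position"],3).tolist(),round(d["confidence"],2),w2p(p,d["position"]).round()[0].tolist()) for d in r.landmark_of(n,p)[:4]])
E
```

```text
time: 3.42
eef_pos: [0.5511, 0.2936, 0.2224]
orientation: [-0.038, 0.999, -0.001, 0.001]
ft_force: [-1.1, 0.5, 0.2]
opening: 0.601
grasp_force: 0.0
[0.54864922 0.29682933 0.22250711] [[-0.997 -0.08   0.   ]
 [-0.08   0.997 -0.001]
 [-0.    -0.001 -1.   ]]
vial_small [([0.49, 0.238, 0.019], 0.78, [240.0, 136.0])]
vial_medium [([0.582, 0.125, 0.0], 0.92, [151.0, 203.0]), ([0.69, 0.337, 0.001], 0.91, [308.0, 291.0]), ([0.551, 0.301, 0.02], 0.75, [290.0, 192.0]), ([0.694, 0.224, -0.005], 0.69, [225.0, 286.0])]
vial_large [([0.526, 0.394, 0.019], 0.86, [369.0, 177.0])]
```

View pics/w2.png

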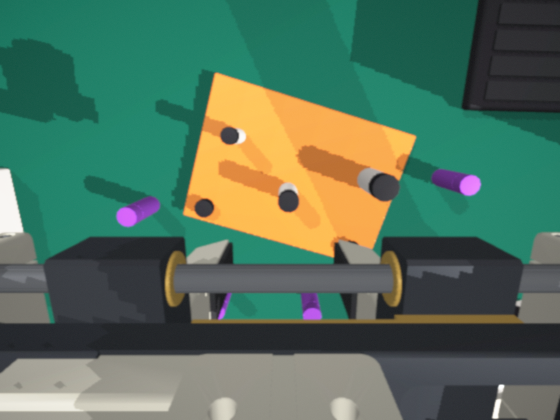

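The wrist view confirms the choice. The three capped vials have black caps at (230,135) small, (289,200) medium and (384,187) large, and the purple ones stand off the board. I'll refine the medium vial's position from the depth of its cap.

Run:
```python
from h import *
p=cap("wrist");o=r.get_obs();M=R.from_quat(o["orientation"]).as_matrix()
d0=p["color"].max(2)<90
for n,(u,v),D in(("s",(230,135),17),("m",(289,200),22),("l",(384,187),28)):
    m=np.zeros_like(d0);m[v-20:v+20,u-20:u+20]=1
    c=cloud(p,m);t=c[(c[:,2]>.0805)&(c[:,2]<.09)];(x,y),rad=cv2.minEnclosingCircle(t[:,:2].astype(np.float32))
    print(n,len(t),t.mean(0).round(4),(round(x,4),round(y,4)),"diam",round(2*rad,4),"exp",D,t[:,2].max().round(4))
    if n=="m": print("delta tool",(M.T@(np.array([x,y,.073])-o["eef_pos"])).round(4), o["eef_pos"].round(4))
```

```text
s 246 [0.4896 0.2359 0.0827] (0.4898, 0.2358) diam 0.017 exp 17 0.0847
m 347 [0.5493 0.2975 0.0828] (0.5494, 0.2975) diam 0.0218 exp 22 0.085
delta tool [-0.0036 -0.0041  0.1499] [0.5456 0.3012 0.2229]
l 575 [0.5277 0.3927 0.0828] (0.5282, 0.3925) diam 0.0278 exp 28 0.0855
```

```bash
python3 -m crank '[{"grip":0.6,"dx":-0.002,"dy":-0.002,"dz":0,"ax":0,"ay":0,"az":0},{"grip":0.6,"dx":-0.002,"dy":-0.002,"dz":0.03,"ax":0,"ay":0,"az":0},{"grip":0.6,"dx":0,"dy":0,"dz":0.03,"ax":0,"ay":0,"az":0},{"grip":0.6,"dx":0,"dy":0,"dz":0.03,"ax":0,"ay":0,"az":0},{"grip":0.6,"dx":0,"dy":0,"dz":0,"ax":0,"ay":0,"az":0},{"grip":0.6,"dx":0,"dy":0,"dz":0,"ax":0,"ay":0,"az":0}]'
python3 - <<'E'
from h import *
o=r.get_obs();M=R.from_quat(o["orientation"]).as_matrix()
print(o["eef_pos"].round(4),"delta tool",(M.T@(np.array([.5494,.2975,.073])-o["eef_pos"])).round(4))
E
```

```text
time: 4.42
eef_pos: [0.5516, 0.2966, 0.134]
orientation: [-0.043, 0.999, 0.0, 0.001]
ft_force: [-0.1, -0.3, -0.5]
opening: 0.598
grasp_force: 0.0
[0.5516 0.2966 0.134 ] delta tool [0.0022 0.0011 0.061 ]
```

```bash
python3 -m crank '[{"grip":0.6,"dx":0.002,"dy":0.001,"dz":0.02,"ax":0,"ay":0,"az":0},{"grip":0.6,"dx":0,"dy":0,"dz":0.02,"ax":0,"ay":0,"az":0},{"grip":0.6,"dx":0,"dy":0,"dz":0.021,"ax":0,"ay":0,"az":0},{"grip":0.6,"dx":0,"dy":0,"dz":0,"ax":0,"ay":0,"az":0},{"grip":0.1,"dx":0,"dy":0,"dz":0,"ax":0,"ay":0,"az":0},{"grip":0.1,"dx":0,"dy":0,"dz":0,"ax":0,"ay":0,"az":0},{"grip":0.1,"dx":0,"dy":0,"dz":0,"ax":0,"ay":0,"az":0},{"grip":0.1,"dx":0,"dy":0,"dz":0,"ax":0,"ay":0,"az":0},{"grip":0.1,"dx":0,"dy":0,"dz":0,"ax":0,"ay":0,"az":0},{"grip":0.1,"dx":0,"dy":0,"dz":0,"ax":0,"ay":0,"az":0}]' 20
```

```text
time: 5.68
eef_pos: [0.5495, 0.2968, 0.0723]
orientation: [-0.043, 0.999, 0.0, 0.0]
ft_force: [-0.2, 0.4, 2.9]
opening: 0.228
grasp_force: 20.0
```

Opening 0.228 is about 21 mm, so the 22 mm vial is in the grip. I'll lift and carry it to just short of the well, then look.

```bash
python3 -m crank '[{"grip":0.1,"dx":0,"dy":0,"dz":-0.03,"ax":0,"ay":0,"az":0},{"grip":0.1,"dx":0,"dy":0,"dz":-0.055,"ax":0,"ay":0,"az":0},{"grip":0.1,"dx":0,"dy":0,"dz":-0.055,"ax":0,"ay":0,"az":0},{"grip":0.1,"dx":-0.006,"dy":-0.05,"dz":0,"ax":0,"ay":0,"az":0},{"grip":0.1,"dx":-0.006,"dy":-0.05,"dz":0,"ax":0,"ay":0,"az":0},{"grip":0.1,"dx":-0.006,"dy":-0.05,"dz":0,"ax":0,"ay":0,"az":0},{"grip":0.1,"dx":-0.006,"dy":-0.05,"dz":0,"ax":0,"ay":0,"az":0},{"grip":0.1,"dx":-0.006,"dy":-0.05,"dz":0,"ax":0,"ay":0,"az":0},{"grip":0.1,"dx":-0.006,"dy":-0.05,"dz":0,"ax":0,"ay":0,"az":0},{"grip":0.1,"dx":-0.002,"dy":-0.04,"dz":0,"ax":0,"ay":0,"az":0},{"grip":0.1,"dx":0,"dy":0,"dz":0,"ax":0,"ay":0,"az":0},{"grip":0.1,"dx":0,"dy":0,"dz":0,"ax":0,"ay":0,"az":0}]'
python3 - <<'E'
from h import *
p=cap("wrist");save(p,"w3.png")
o=r.get_obs();print(o["eef_pos"].round(4),R.from_quat(o["orientation"]).as_matrix().round(3))
for n in ("well","knob","pointer","mark","reader"):
    print(n,[(np.round(d["position"],3).tolist(),round(d["confidence"],2),w2p(p,d["position"]).round()[0].tolist()) for d in r.landmark_of(n,p)[:3]])
E
```

```text
time: 7.18
eef_pos: [0.6156, -0.0382, 0.2115]
orientation: [-0.043, 0.999, 0.0, -0.0]
ft_force: [-0.1, 0.6, -0.0]
opening: 0.229
grasp_force: 20.0
[ 0.6156 -0.0373  0.2116] [[-0.996 -0.087 -0.001]
 [-0.087  0.996  0.001]
 [ 0.     0.001 -1.   ]]
well [([0.625, -0.104, 0.06], 0.64, [220.0, 204.0])]
knob [([0.499, -0.214, 0.073], 0.67, [98.0, 60.0]), ([0.624, -0.104, 0.063], 0.23, [219.0, 204.0])]
pointer [([0.54, -0.178, 0.036], 0.76, [156.0, 115.0])]
mark [([0.5, -0.17, 0.029], 0.85, [166.0, 75.0]), ([0.638, -0.162, -0.001], 0.69, [182.0, 200.0])]
reader [([0.637, -0.16, 0.001], 0.83, [183.0, 200.0])]
```

View pics/w3.png

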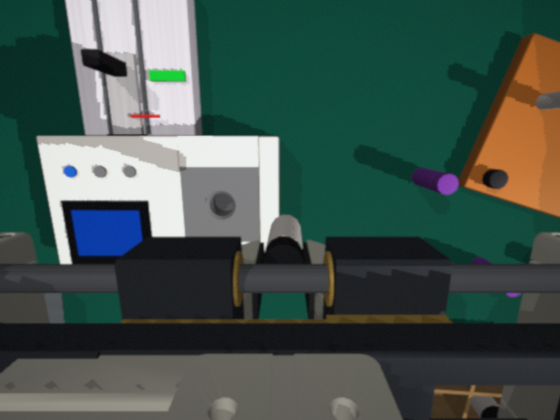

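The wrist view shows the well at (222,204), the vial upright in the jaws at (285,240), the handle at (105,62), the green mark at (167,76) and the red pointer at (145,116). I'll measure them more precisely.

Run:
```python
from h import *
p=cap("wrist");o=r.get_obs();M=R.from_quat(o["orientation"]).as_matrix()
f=np.ones(p["depth"].shape,bool);c=np.full((420,560,3),np.nan);v,u=np.nonzero(p["depth"]>0);c[v,u]=cloud(p,f)
k=np.zeros_like(f);k[178:230,197:247]=1
print("top z",np.nanmedian(c[180:186,200:240,2]))
for zt in(.059,.057,.05):
    v,u=np.nonzero(k&(c[...,2]<zt));P=np.array([ray(p,a,b,.06)[:2] for a,b in zip(u,v)],np.float32)
    (x,y),rd=cv2.minEnclosingCircle(P);print(zt,len(P),"well",round(x,4),round(y,4),"diam",round(2*rd,4))
    if zt==.057: w=(x,y)
I=p["color"].astype(int);hsv=cv2.cvtColor(p["color"],cv2.COLOR_RGB2HSV)
g=(hsv[...,1]>150)&(hsv[...,2]>120)&(abs(hsv[...,0].astype(int)-60)<15);g[:, 260:]=0;g[130:]=0
rd=(hsv[...,1]>120)&(hsv[...,2]>100)&((hsv[...,0]<10)|(hsv[...,0]>170));rd[:,260:]=0;rd[140:]=0
for n,m,z in(("mark",g,.035),("ptr",rd,.041)):
    v,u=np.nonzero(m);P=np.array([ray(p,a,b,z)[:2] for a,b in zip(u,v)],np.float32);b=cv2.minAreaRect(P);print(n,len(P),np.round(b[0],4),np.round(b[1],4),b[2], "depth z",np.nanmedian(c[m][:,2]).round(4))
h=(c[...,2]>.08)&(c[...,2]<.095);h[120:]=0;h[:,:60]=0;h[:,160:]=0
b=cv2.minAreaRect(c[h][:,:2].astype(np.float32));print("handle top",h.sum(),np.round(b[0],4),np.round(b[1],4),b[2])
# reader yaw from housing top
t=(abs(c[...,2]-.06)<.004);t[:,300:]=0;t[:134]=0;b=cv2.minAreaRect(c[t][:,:2].astype(np.float32));print("housing part",b)
print("eef",o["eef_pos"].round(4),"to well tool",(M.T@(np.r_[w,.2]-o["eef_pos"])).round(4))
# held vial tilt
q=(c[...,2]>.15)&(c[...,2]<.21);q[:,:262]=0;q[:,308:]=0;q[:212]=0;q[245:]=0
P=c[q];print(len(P),[ (round(a,3),P[abs(P[:,2]-a)<.003].mean(0).round(4)) for a in np.arange(.16,.205,.008) if (abs(P[:,2]-a)<.003).any()])
```

```text
top z 0.059810846012903665
0.059 813 well 0.6244 -0.1016 diam 0.0751
0.057 456 well 0.6275 -0.1023 diam 0.0315
0.05 373 well 0.6274 -0.1013 diam 0.0306
mark 347 [ 0.5006 -0.167 ] [0.0085 0.0355] 5.009989261627197 depth z 0.0349
ptr 82 [ 0.5425 -0.1883] [0.0039 0.0289] 5.00747013092041 depth z 0.0407
handle top 400 [ 0.4996 -0.2138] [0.0139 0.0167] 4.937287330627441
housing part ((0.6290929317474365, -0.16356675326824188), (0.13676932454109192, 0.24090898036956787), 5.005643844604492)
eef [ 0.6159 -0.038   0.2119] to well tool [-0.006  -0.0651  0.0118]
689 [(np.float64(0.16), array([ 0.6077, -0.0374,  0.1611])), (np.float64(0.168), array([ 0.6075, -0.0368,  0.1679])), (np.float64(0.176), array([ 0.6073, -0.0373,  0.1764])), (np.float64(0.184), array([ 0.6075, -0.0376,  0.1839])), (np.float64(0.192), array([ 0.6075, -0.0379,  0.192 ])), (np.float64(0.2), array([ 0.6076, -0.038 ,  0.2   ]))]
```

Run:
```python
from h import *
for n in("wrist","top","scene"):
    p=cap(n)
    c=np.full((420,560,3),np.nan);v,u=np.nonzero(p["depth"]>0);c[v,u]=cloud(p,np.ones(p["depth"].shape,bool))
    u0,v0=w2p(p,[.626,-.102,.06])[0].astype(int);k=np.zeros(p["depth"].shape,bool);k[v0-22:v0+23,u0-24:u0+25]=1
    gray=cv2.cvtColor(p["color"],cv2.COLOR_RGB2GRAY)
    for nm,m in(("z<.056",k&(c[...,2]<.056)&(c[...,2]>.02)),("z<.0585",k&(c[...,2]<.0585)&(c[...,2]>.02)),("dark",k&(gray<65))):
        nn,L,S,C=cv2.connectedComponentsWithStats(m.astype(np.uint8))
        if nn<2: continue
        i=L[v0,u0] or 1+S[1:,4].argmax();v,u=np.nonzero(L==i);P=np.array([ray(p,a,b,.06)[:2] for a,b in zip(u,v)],np.float32)
        e=cv2.minAreaRect(P);print(n,nm,len(P),"mean",P.mean(0).round(4),"x",P[:,0].min().round(4),P[:,0].max().round(4),"y",P[:,1].min().round(4),P[:,1].max().round(4))
    if n=="wrist": save(p,"w4.png",(180,170,270,240),6)
```

```text
wrist z<.056 414 mean [ 0.6245 -0.1028] x 0.6125 0.6373 y -0.1149 -0.0907
wrist z<.0585 561 mean [ 0.6251 -0.1031] x 0.611 0.6395 y -0.117 -0.0886
wrist dark 98 mean [ 0.6307 -0.1043] x 0.6194 0.636 y -0.1107 -0.0936
top z<.0585 4 mean [ 0.6631 -0.1686] x 0.6607 0.6671 y -0.1694 -0.1662
top dark 24 mean [ 0.6805 -0.1623] x 0.6608 0.696 y -0.1664 -0.1574
scene z<.056 28 mean [ 0.6263 -0.0984] x 0.6157 0.6376 y -0.1113 -0.0867
scene z<.0585 59 mean [ 0.6258 -0.0993] x 0.6073 0.6469 y -0.1346 -0.0768
scene dark 40 mean [ 0.6392 -0.1944] x 0.6274 0.6594 y -0.2208 -0.1798
```

View pics/w4.png

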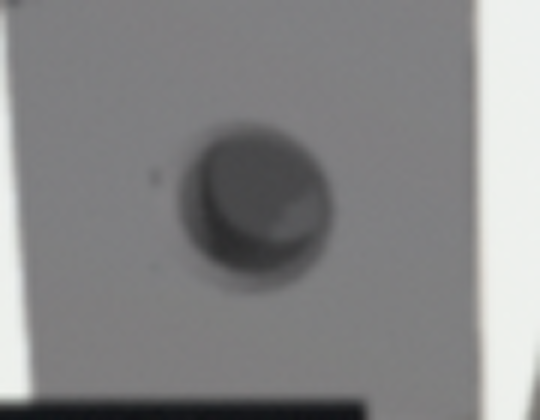

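The crop shows a clean round well, and its depth extents come out at 25 × 24 mm centred on (0.6250, -0.1028). I'll move over it and go down to about 10 mm above the mouth.

```bash
python3 -m crank '[{"grip":0.1,"dx":-0.0015,"dy":-0.033,"dz":0,"ax":0,"ay":0,"az":0},{"grip":0.1,"dx":-0.0015,"dy":-0.032,"dz":0,"ax":0,"ay":0,"az":0},{"grip":0.1,"dx":0,"dy":0,"dz":0.03,"ax":0,"ay":0,"az":0},{"grip":0.1,"dx":0,"dy":0,"dz":0.03,"ax":0,"ay":0,"az":0},{"grip":0.1,"dx":0,"dy":0,"dz":0.025,"ax":0,"ay":0,"az":0},{"grip":0.1,"dx":0,"dy":0,"dz":0,"ax":0,"ay":0,"az":0},{"grip":0.1,"dx":0,"dy":0,"dz":0,"ax":0,"ay":0,"az":0},{"grip":0.1,"dx":0,"dy":0,"dz":0,"ax":0,"ay":0,"az":0}]'
python3 - <<'E'
from h import *
o=r.get_obs();M=R.from_quat(o["orientation"]).as_matrix()
print(o["eef_pos"].round(4),o["orientation"].round(3),"delta tool",(M.T@(np.array([.6250,-.1028,.087])-o["eef_pos"])).round(4))
E
```

```text
time: 8.68
eef_pos: [0.6255, -0.1035, 0.1284]
orientation: [-0.043, 0.999, -0.0, 0.001]
ft_force: [0.3, 0.2, 0.6]
opening: 0.224
grasp_force: 20.0
[ 0.6255 -0.1035  0.1284] [-0.043  0.999 -0.     0.001] delta tool [0.0006 0.0008 0.0414]
```

```bash
python3 -m crank '[{"grip":0.1,"dx":0.0005,"dy":0.0005,"dz":0.007,"ax":0,"ay":0,"az":0},{"grip":0.1,"dx":0,"dy":0,"dz":0.007,"ax":0,"ay":0,"az":0},{"grip":0.1,"dx":0,"dy":0,"dz":0.006,"ax":0,"ay":0,"az":0},{"grip":0.1,"dx":0,"dy":0,"dz":0.004,"ax":0,"ay":0,"az":0},{"grip":0.1,"dx":0,"dy":0,"dz":0,"ax":0,"ay":0,"az":0}]'
```

```text
time: 9.3
eef_pos: [0.6235, -0.1031, 0.1022]
orientation: [-0.043, 0.999, 0.0, -0.0]
ft_force: [0.4, 0.8, -0.1]
opening: 0.227
grasp_force: 20.0
```

No contact force, and the vial is about 12 mm into the well. Going on down.

```bash
python3 -m crank '[{"grip":0.1,"dx":-0.0005,"dy":0,"dz":0.005,"ax":0,"ay":0,"az":0},{"grip":0.1,"dx":0,"dy":0,"dz":0.005,"ax":0,"ay":0,"az":0},{"grip":0.1,"dx":0,"dy":0,"dz":0.003,"ax":0,"ay":0,"az":0},{"grip":0.1,"dx":0,"dy":0,"dz":0,"ax":0,"ay":0,"az":0}]'
```

```text
time: 9.8
eef_pos: [0.6241, -0.103, 0.0894]
orientation: [-0.043, 0.999, 0.0, -0.0]
ft_force: [0.8, 0.4, -0.6]
opening: 0.227
grasp_force: 20.0
```

```bash
python3 -m crank '[{"grip":0.1,"dx":0,"dy":0,"dz":0.002,"ax":0,"ay":0,"az":0},{"grip":0.5,"dx":0,"dy":0,"dz":0,"ax":0,"ay":0,"az":0},{"grip":0.5,"dx":0,"dy":0,"dz":0,"ax":0,"ay":0,"az":0},{"grip":0.5,"dx":0,"dy":0,"dz":0,"ax":0,"ay":0,"az":0},{"grip":0.5,"dx":0,"dy":0,"dz":0,"ax":0,"ay":0,"az":0},{"grip":0.5,"dx":0,"dy":0,"dz":-0.03,"ax":0,"ay":0,"az":0},{"grip":0.5,"dx":0,"dy":0,"dz":-0.04,"ax":0,"ay":0,"az":0},{"grip":0.5,"dx":0,"dy":0,"dz":-0.05,"ax":0,"ay":0,"az":0},{"grip":0.5,"dx":0,"dy":0,"dz":0,"ax":0,"ay":0,"az":0},{"grip":0.5,"dx":0,"dy":0,"dz":0,"ax":0,"ay":0,"az":0}]'
python3 - <<'E'
from h import *
p=cap("wrist");save(p,"w5.png")
o=r.get_obs();M=R.from_quat(o["orientation"]).as_matrix();print(o["eef_pos"].round(4))
c=cloud(p,np.ones(p["depth"].shape,bool));t=c[(np.hypot(c[:,0]-.625,c[:,1]+.103)<.03)&(c[:,2]>.093)&(c[:,2]<.12)]
(x,y),rd=cv2.minEnclosingCircle(t[:,:2].astype(np.float32));print("vial top",x,y,2*rd,t[:,2].mean(),t[:,2].max())
# knob, closed
print("knob tool delta",(M.T@(np.array([.4996,-.2138,.071])-o["eef_pos"])).round(4))
E
```

```text
time: 11.05
eef_pos: [0.624, -0.1031, 0.2076]
orientation: [-0.043, 0.999, -0.0, -0.0]
ft_force: [-0.4, -0.0, -0.8]
opening: 0.504
grasp_force: 0.0
[ 0.6234 -0.103   0.2066]
vial top 0.6247933506965637 -0.10199634730815887 0.022126080468297005 0.09673639677994154 0.09865884390409634
knob tool delta [ 0.1325 -0.1     0.1359]
```

View pics/w5.png

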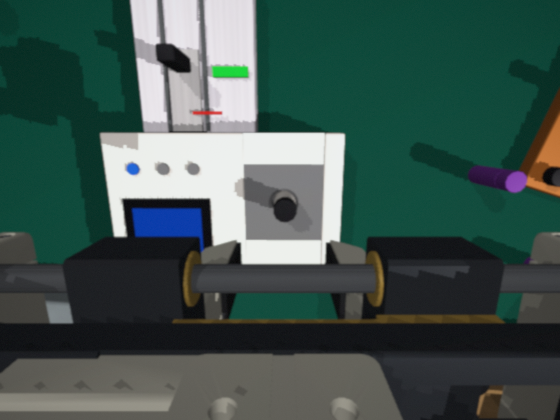

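The vial is seated: its top is at z = 0.0967 (expected 0.097), centred at (0.6248, -0.1020), and free of the fingers at pixel (285,208). The pointer at (208,112) has to move 40 mm to the mark at (231,72). Next I go over the handle.

```bash
python3 -m crank '[{"grip":0.5,"dx":0.034,"dy":-0.025,"dz":0,"ax":0,"ay":0,"az":0},{"grip":0.5,"dx":0.033,"dy":-0.025,"dz":0,"ax":0,"ay":0,"az":0},{"grip":0.5,"dx":0.033,"dy":-0.025,"dz":0,"ax":0,"ay":0,"az":0},{"grip":0.5,"dx":0.033,"dy":-0.025,"dz":0,"ax":0,"ay":0,"az":0},{"grip":0.5,"dx":0,"dy":0,"dz":0.03,"ax":0,"ay":0,"az":0},{"grip":0.5,"dx":0,"dy":0,"dz":0.03,"ax":0,"ay":0,"az":0},{"grip":0.5,"dx":0,"dy":0,"dz":0,"ax":0,"ay":0,"az":0},{"grip":0.5,"dx":0,"dy":0,"dz":0,"ax":0,"ay":0,"az":0},{"grip":0.5,"dx":0,"dy":0,"dz":0,"ax":0,"ay":0,"az":0}]'
python3 - <<'E'
from h import *
o=r.get_obs();M=R.from_quat(o["orientation"]).as_matrix()
print("knob tool delta",(M.T@(np.array([.4996,-.2138,.071])-o["eef_pos"])).round(4))
E
```

```text
time: 12.22
eef_pos: [0.5012, -0.214, 0.1488]
orientation: [-0.043, 0.999, -0.0, 0.001]
ft_force: [0.0, -0.9, 0.4]
opening: 0.499
grasp_force: 0.0
knob tool delta [0.0017 0.0004 0.0778]
```

```bash
python3 -m crank '[{"grip":0.5,"dx":0.001,"dy":0,"dz":0.03,"ax":0,"ay":0,"az":0},{"grip":0.5,"dx":0,"dy":0,"dz":0.03,"ax":0,"ay":0,"az":0},{"grip":0.5,"dx":0,"dy":0,"dz":0.018,"ax":0,"ay":0,"az":0},{"grip":0.5,"dx":0,"dy":0,"dz":0,"ax":0,"ay":0,"az":0},{"grip":0.05,"dx":0,"dy":0,"dz":0,"ax":0,"ay":0,"az":0},{"grip":0.05,"dx":0,"dy":0,"dz":0,"ax":0,"ay":0,"az":0},{"grip":0.05,"dx":0,"dy":0,"dz":0,"ax":0,"ay":0,"az":0},{"grip":0.05,"dx":0,"dy":0,"dz":0,"ax":0,"ay":0,"az":0},{"grip":0.05,"dx":0,"dy":0,"dz":0,"ax":0,"ay":0,"az":0},{"grip":0.05,"dx":0,"dy":0,"dz":0,"ax":0,"ay":0,"az":0}]' 45
```

```text
time: 13.48
eef_pos: [0.4998, -0.2136, 0.0704]
orientation: [-0.043, 0.999, 0.0, 0.0]
ft_force: [-1.6, 1.4, 5.7]
opening: 0.169
grasp_force: 45.0
```

The handle is gripped (15.5 mm opening). Pulling 40 mm along tool +x, which is the reader's -x.

```bash
python3 -m crank '[{"grip":0.05,"dx":0.005,"dy":0,"dz":0,"ax":0,"ay":0,"az":0},{"grip":0.05,"dx":0.007,"dy":0,"dz":0,"ax":0,"ay":0,"az":0},{"grip":0.05,"dx":0.007,"dy":0,"dz":0,"ax":0,"ay":0,"az":0},{"grip":0.05,"dx":0.007,"dy":0,"dz":0,"ax":0,"ay":0,"az":0},{"grip":0.05,"dx":0.007,"dy":0,"dz":0,"ax":0,"ay":0,"az":0},{"grip":0.05,"dx":0.007,"dy":0,"dz":0,"ax":0,"ay":0,"az":0},{"grip":0.05,"dx":0,"dy":0,"dz":0,"ax":0,"ay":0,"az":0},{"grip":0.05,"dx":0,"dy":0,"dz":0,"ax":0,"ay":0,"az":0},{"grip":0.05,"dx":0,"dy":0,"dz":0,"ax":0,"ay":0,"az":0},{"grip":0.05,"dx":0,"dy":0,"dz":0,"ax":0,"ay":0,"az":0}]'
python3 - <<'E'
from h import *
e=np.array([.9962,.0872])
print("tcp moved",(r.get_obs()["eef_pos"][:2]-[.4998,-.2136])@e)
ims=[]
for n,z in(("scene",0),("top",0),("wrist",0)):
    p=cap(n);hsv=cv2.cvtColor(p["color"],cv2.COLOR_RGB2HSV).astype(int)
    u0,v0=w2p(p,[.5006,-.167,.035])[0].round().astype(int);B=(max(u0-40,0),max(v0-30,0),u0+40,v0+30)
    k=np.zeros(hsv.shape[:2],bool);k[B[1]:B[3],B[0]:B[2]]=1
    rd=k&(hsv[...,1]>110)&(hsv[...,2]>80)&((hsv[...,0]<10)|(hsv[...,0]>170));g=k&(hsv[...,1]>150)&(hsv[...,2]>120)&(abs(hsv[...,0]-60)<15)
    for nm,m,zz in(("red",rd,.041),("green",g,.035)):
        v,u=np.nonzero(m)
        if len(u): P=np.array([ray(p,a,b,zz)[:2]@e for a,b in zip(u,v)]);print(n,nm,len(u),P.mean().round(4),P.min().round(4),P.max().round(4))
    print(n,[(k2,np.round(r.landmark_of(k2,p)[0]["position"],3)) for k2 in("pointer","knob") if r.landmark_of(k2,p)])
    im=p["color"][B[1]:B[3],B[0]:B[2],::-1];ims.append(cv2.resize(np.ascontiguousarray(im),(400,300),interpolation=cv2.INTER_CUBIC))
cv2.imwrite("pics/end.png",np.vstack([np.hstack(ims[:2]),np.hstack([ims[2],ims[2]*0])]))
E
```

```text
time: 14.72
eef_pos: [0.4626, -0.2168, 0.0705]
orientation: [-0.043, 0.999, -0.0, 0.003]
ft_force: [7.8, 3.2, -1.6]
opening: 0.166
grasp_force: 45.0
tcp moved -0.0373326349990559
scene red 10 0.4871 0.4843 0.4908
scene green 17 0.4848 0.4804 0.4889
scene [('pointer', array([ 0.502, -0.186,  0.038])), ('knob', array([ 0.464, -0.214,  0.07 ]))]
top [('pointer', array([ 0.507, -0.186,  0.04 ]))]
wrist [('knob', array([ 0.46 , -0.217,  0.074]))]
```

View pics/end.png

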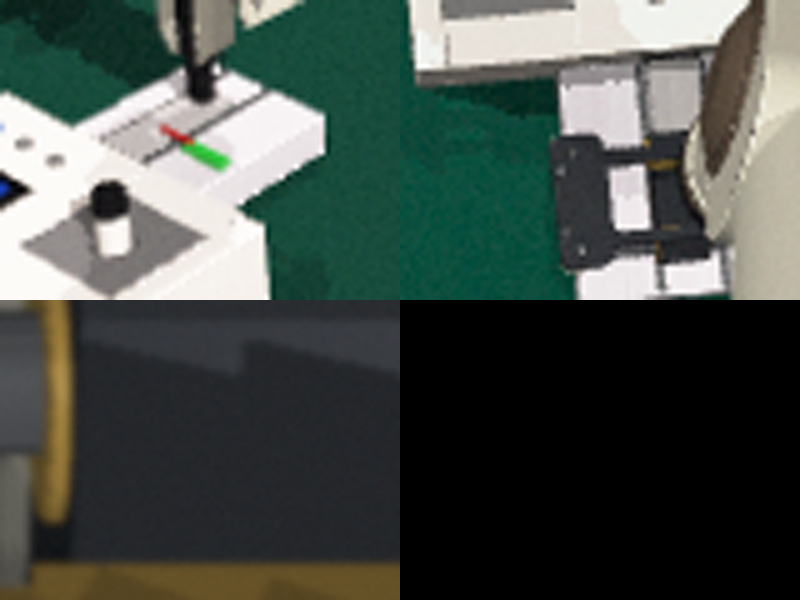

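The scene crop shows the pointer (180,133) running onto the green mark (210,155), and the vial still upright in the well. Both the TCP travel (37.3 mm) and the colours put it about 2.5 mm short, so I'll make that up.

```bash
python3 -m crank '[{"grip":0.05,"dx":0.0025,"dy":0,"dz":0,"ax":0,"ay":0,"az":0},{"grip":0.05,"dx":0,"dy":0,"dz":0,"ax":0,"ay":0,"az":0},{"grip":0.05,"dx":0,"dy":0,"dz":0,"ax":0,"ay":0,"az":0},{"grip":0.05,"dx":0,"dy":0,"dz":0,"ax":0,"ay":0,"az":0},{"grip":0.05,"dx":0,"dy":0,"dz":0,"ax":0,"ay":0,"az":0},{"grip":0.05,"dx":0,"dy":0,"dz":0,"ax":0,"ay":0,"az":0},{"grip":0.05,"dx":0,"dy":0,"dz":0,"ax":0,"ay":0,"az":0},{"grip":0.05,"dx":0,"dy":0,"dz":0,"ax":0,"ay":0,"az":0}]'
python3 - <<'E'
from h import *
e=np.array([.9962,.0872])
p=cap("scene");hsv=cv2.cvtColor(p["color"],cv2.COLOR_RGB2HSV).astype(int)
u0,v0=w2p(p,[.5006,-.167,.035])[0].round().astype(int);k=np.zeros(hsv.shape[:2],bool);k[v0-30:v0+30,u0-40:u0+40]=1
rd=k&(hsv[...,1]>110)&(hsv[...,2]>80)&((hsv[...,0]<10)|(hsv[...,0]>170));v,u=np.nonzero(rd)
x=np.mean([ray(p,a,b,.041)[:2]@e for a,b in zip(u,v)]);t=(r.get_obs()["eef_pos"][:2]-[.4998,-.2136])@e
print("red",x,"want .4845; tcp moved",t)
if abs(x-.4845)<.0035 and abs(t+.04)<.002: print(r.sign_off())
E
```

```text
time: 16.38
eef_pos: [0.4603, -0.2169, 0.0705]
orientation: [-0.043, 0.999, -0.0, 0.003]
ft_force: [7.4, 4.0, -1.3]
opening: 0.169
grasp_force: 45.0
red 0.4843412417165688 want .4845; tcp moved -0.03969677951434925
the job is handed in; nothing more can be done
None
```

The job is handed in: the 22 mm vial stands fully down and released in the well, and the gripper is holding the shutter pulled out 39.7 mm, with the red pointer measured within 1 mm of the green mark's centre; the judge's verdict was not shown.

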